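Issue cooker knobs from the rotary parts dispenser

ROBOT

A 6-joint arm with a two-finger parallel gripper is mounted at the origin on the work surface. World frame = base frame: x ahead of the robot, y to its left, z up, the work surface at z = 0. Lengths are in mm, angles in rad, forces in N, time in s.
With the tool pointing down it reaches from about 400 to 825 mm from the base axis. Payload 7 kg.
Tool frame: the origin (TCP) lies at the very end of the fingers, on their centre line; the grasp point (between the pads) lies 19 mm behind it; z points along the fingers, y is the line along which they close (so a half turn about z gives the same grasp; the last joint's range is limited). The gripper opens to 88 mm and grips with 3 to 60 N. Pads are 19 mm wide; open, the fingers measure 130 mm over their backs; the gripper's body (78 mm by 193 mm) begins 47 mm behind the grasp point.
Start: joints at [0.288, 0.359, 0.012, 0, -1.224, -0.288], TCP at [674.978, -0.019, 226.561] pointing down, gripper open.
Joint ranges: [-3.07, 3.07], [-1.43, 2.12], [-1.02, 1.25], [-3.03, 1.67], [-3.05, -0], [-3.03, 3.03]. Speed limits (rad/s): [2.39, 2.39, 3.01, 3.14, 3.14, 3.14].

INTERFACE

Orientations are given as a unit quaternion [x, y, z, w].
In Python, from plant import bot gives the robot as it stands. Calls block until the motion is done:
- bot.move_ptp(position, orientation): joint-space move of the TCP to a pose.
- bot.line_to(position, velocity=150, ori=None): straight line of the TCP; ori=None keeps the orientation; velocity is the mean speed in mm/s.
- bot.move_joints(angles): joint-space move.
- bot.move_gripper(opening, force=None): finger opening in mm; force is the grip in N (None keeps the last); returns when the fingers have stopped.
- bot.pause(seconds).
- bot.solve_ik(position, orientation): joint angles nearest the present ones, or None.
- bot.read_state(): the state.
- bot.camera(name): name is "scene" or "side" or "wrist"; returns the picture (400x640x3 uint8, red, green, blue); there is no depth.
- bot.get_calibration(name): a dict with "fx", "fy", "cx", "cy" (pixels), "view" (4x4, takes a point from world to camera coordinates); the wrist camera has in their place "T_tool_cam" (4x4, takes a point from camera to tool coordinates, whose origin is the TCP and whose axes are the flange's). Camera axes: x right, y up, looking along -z (the intrinsics and any distortion apply to the point x, -y, -z); pixel columns grow to the right and rows downward; lengths in mm; the calibration is good to about 2 mm. A picture is of the moment at which its call begins: read the wrist's pose just before it. get_calibration takes no time and is no camera call.
A pose or a line that the arm cannot do raises bot.Unreachable and nothing moves.
- bot.close_job(): hands the job in; it is judged then, once.
The state is a dict: "t": time; "joint_pos": joint angles; "qvel": joint speeds; "tau": joint torques, N m; "tcp_pos": TCP position; "eef_rot": TCP orientation; "contact_force": force on the tool from outside, world axes, zero at the start; "moment": the same for the moment, N m; "width": finger opening in mm; "finger_force": force on a finger pad.
Only numpy, scipy, OpenCV 4.12 (cv2) and the standard library are available. Lean on these libraries where they do the work, as an engineer would, in place of code of your own. Each camera call takes 0.05 s, during which the arm holds its last target. There are 200 camera calls.

TASK

A customer's cooker needs its red control knobs from the rotary parts dispenser. Lift the blue bin up and off its rail and stand it on the bench under the dispenser's drop hole, then turn the wheel to bring each pocket that holds a red knob over the hole and pull the lever to tip that knob into the bin, shutting the flap again before the wheel is turned on; the black rubber feet stay in the wheel. When every red knob is in the bin, stand the bin flat in the grey job tray, leave the flap shut, and leave the other things on the bench where they are.

Things in the scene. Friction and masses are not known exactly. Their poses are not given: they have to be found in the camera images.
- dispenser: Rotary parts dispenser, fixed. Origin on the bench under the wheel axis; -x is its front (drop hole, yellow mark on the deck edge), +y the lever side. Deck 260 x 260 mm, 6 mm thick, top 136 mm above the bench, on a grey column behind (x +15 to +130 mm, 200 mm wide; 6 mm foot plate, 240 mm wide, under it). Under the front half it is open from front and sides, 108 mm high.
- hole (a point): Centre of the drop hole, at deck level (136 mm above the bench), 88 mm in front of the wheel's axis and 42 mm behind the deck's front edge. The hole is 58 x 58 mm, closed by the tip flap, flush with the deck. What is tipped out falls within about 25 mm of straight below.
- wheel (a joint): Turn of the six-pocket wheel since the start, rad, anticlockwise from above; free both ways for 2 turns, stays where left (friction 0.1 N m). Square white pockets, 52 mm inside, no floor, every 60 degrees, centres 88 mm from the axis; the T grip points along two of them. Walls end 47 mm above the deck, rim radius 121 mm. Parts slide on the deck with 4 mm of play.
- wheel_grip (a point): On the wheel's axis, 210 mm above the bench: middle of the black T grip that turns the wheel, a bar 74 mm long (along this point's x axis), 18 mm wide, from 192 to 224 mm above the bench.
- flap (a joint): Tip flap under the drop hole, with its lever, rad: 0 shut (flush with the deck), 1.4 fully open. Stays where left (friction 0.1 N m, about 1.2 N at the ball). Its level axis runs along the dispenser's y, 59 mm in front of the wheel's axis, 133 mm above the bench; opening drops the flap's front edge by 55 mm.
- lever_tip (a point): Centre of the green ball (28 mm diameter) on the flap's lever, a 10 mm rod, 85 mm from the flap's axis, 165 mm to the +y side of the wheel's axis. Shut, the lever leans 40 degrees back (dispenser +x); pulling the ball forward (-x) 110 mm in an arc over the top opens the flap fully, pushing it back shuts it.
- knob1: Red cooker knob, 44 mm diameter, 34 mm high with its ridge, about 45 g; origin at the centre of its underside. May be absent.
- knob2: Red cooker knob, 44 mm diameter, 34 mm high with its ridge, about 45 g; origin at the centre of its underside. May be absent.
- knob3: Red cooker knob, 44 mm diameter, 34 mm high with its ridge, about 45 g; origin at the centre of its underside. May be absent.
- knob4: Red cooker knob, 44 mm diameter, 34 mm high with its ridge, about 45 g; origin at the centre of its underside. May be absent.
- foot1: Black rubber appliance foot, 44 mm diameter at the bottom, 28 mm high; origin at the centre of its underside. Stays in the wheel.
- foot2: Black rubber appliance foot, 44 mm diameter at the bottom, 28 mm high; origin at the centre of its underside. Stays in the wheel.
- bin: Blue bin, 160 g, open on top, 144 (x) x 124 (y) x 65 mm, 4 mm thick; origin at the centre of its underside. Handle: bar 24 mm wide (y), 16 mm high, centre 53 mm above the underside, from x = -72 to -142 mm; pinch it across from above. Hook lip on its +y side (to y = +77 mm) hangs over the rail, its tab reaching 14 mm down behind the bar. Hung, the underside is 20 mm above the bench.
- rail: Fixed bin rail: a steel bar along its y (-240 to +75 mm), 5 mm thick, top edge 82 mm above the bench, before a grey panel 190 mm high. Origin on the bench under the bar; bins hang on its -x side, the blue one with its handle towards +y. To take the bin off, lift it straight up at least 20 mm, then draw it away to -x. A fixed yellow bin hangs at y = -165 mm.
- tray: Grey job tray, loose, 270 (x) x 215 (y) x 25 mm high, walls and floor 4 mm; origin at the centre of its underside. The bin fits in it at any yaw, its handle and lip reaching over the wall.
- spray: White spray can, 56 mm diameter, 170 mm high, origin at the centre of its underside. Leave it where it is.
- tape: Black tape roll, 84 mm diameter, 19 mm high, lying flat. Leave it where it is.
- jar: Amber glass jar with a white cap, 72 mm diameter, 90 mm high. Leave it where it is.
- driver: Screwdriver with a red handle, lying on the bench. Leave it where it is.
Things that resemble listed ones, but are neither listed nor needed, are in the scene too. What is shaped like the foot1 but orange or white is not meant.

How it is judged:
By the outcome, as a careful person would: the job done as asked, in the order asked, and still so for the second after the job is handed in, with the robot touching nothing.
Of knob1, knob2, knob3, knob4 only 3 to 4 are there at a start; the rules pass over those that are not, and their reading is None.
At some moment in a run one of tray may be knocked a few centimetres aside while the robot is not near it.
Once in a run the grip may slacken for a moment while it holds something.
It also fails if it takes over 210 s, if anything falls off the work surface, if the arm or the gripper's body presses on something with over 40 N, if the wrist force passes 120 N, or if a joint passes its speed limit or range.

## Working session

There is one attempt and no reset: what is moved stays moved. The work goes in short steps, each a Python script; the robot and the scene stay as the last script left them, time stands still between calls to the robot, and variables do not carry over. Pictures are saved under pics/ and viewed, at most 14 in all, crops included, and the job is handed in when it is done.

```bash
ls; mkdir -p pics; python3 - <<'E'
from plant import bot
import cv2
for n in ("scene","side"):
    im=bot.camera(n); cv2.imwrite(f"pics/{n}0.png",cv2.resize(im[:,:,::-1],(800,500),interpolation=cv2.INTER_CUBIC))
    c=bot.get_calibration(n); print(n,c)
print(bot.get_calibration("wrist"))
s=bot.read_state();print(s)
E
```

```text
pics
scene {'fx': 406.6081409588, 'fy': 406.6081409588, 'cx': 317.4955488589148, 'cy': 200.25680009876012, 'view': array([[ 7.34746025e-01,  6.78266370e-01,  1.01494140e-02,
        -4.22798477e+02],
       [-4.98377162e-01,  5.29606291e-01,  6.86394479e-01,
         1.80264959e+02],
       [ 4.60183098e-01, -5.09383851e-01,  7.27158585e-01,
        -1.41192500e+03],
       [ 0.00000000e+00,  0.00000000e+00,  0.00000000e+00,
         1.00000000e+00]])}
side {'fx': 426.02802402672245, 'fy': 426.02802402672245, 'cx': 322.761076654037, 'cy': 203.05247283660603, 'view': array([[-9.96032101e-01, -8.89907301e-02, -8.38803701e-04,
         5.85892964e+02],
       [ 6.45051737e-02, -7.28405910e-01,  6.82102567e-01,
        -1.18782164e+02],
       [-6.13117951e-02,  6.79341946e-01,  7.31256032e-01,
        -1.10830641e+03],
       [ 0.00000000e+00,  0.00000000e+00,  0.00000000e+00,
         1.00000000e+00]])}
{'fx': 295.12600832890234, 'fy': 295.12600832890234, 'cx': 316.4034921005695, 'cy': 203.29008667732208, 'T_tool_cam': array([[ 1.10037582e-03,  9.63413287e-01,  2.68017963e-01,
        
[... 274 characters left out ...]

{'t': 0.1, 'joint_pos': array([ 2.88111019e-01,  3.59328175e-01,  1.11824916e-02, -2.86844559e-04,
       -1.22408388e+00, -2.88132765e-01]), 'qvel': array([-0.00065415, -0.00220591,  0.00116478,  0.00086284, -0.0027527 ,
        0.0001047 ]), 'tau': array([-1.42273191e-03, -5.84165347e+01,  2.93752134e+01,  7.01551259e+00,
        1.01412315e-02, -6.66964229e-05]), 'tcp_pos': array([ 6.74587254e+02, -2.05429374e-02,  2.25725858e+02]), 'eef_rot': array([-7.07064374e-01,  7.07148810e-01,  4.60372225e-04, -5.65497718e-04]), 'contact_force': array([ 0.04972148, -0.10434189, -0.10482467]), 'moment': array([ 0.01736727,  0.02051444, -0.00944884]), 'finger_force': 0.0, 'width': 87.96447053312102}
```

View pics/scene0.png

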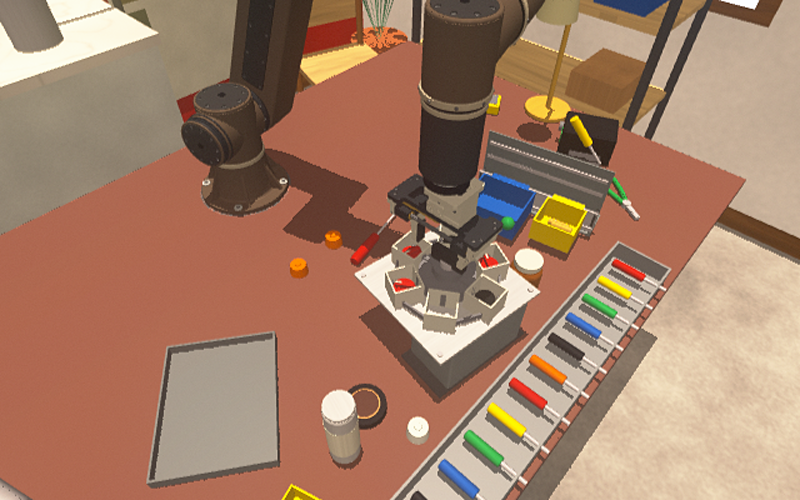

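View pics/side0.png

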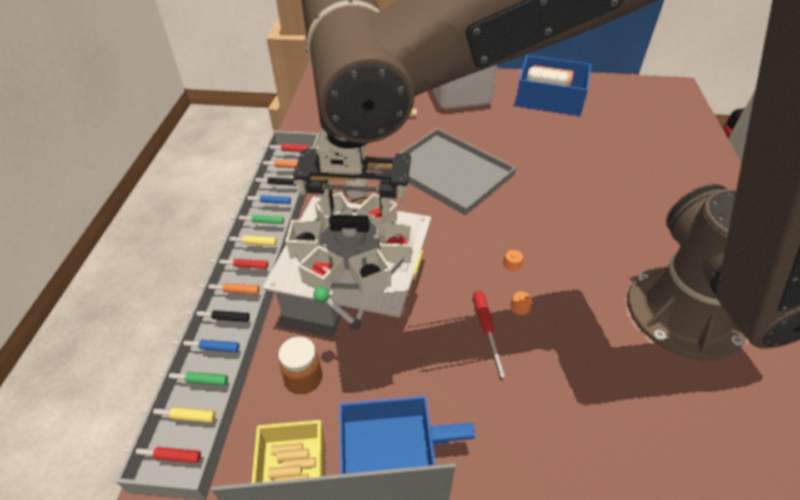

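The scene view shows the dispenser under the gripper, with the bins on the rail at +y and the tray at -y. In the side view the bin is at (385,440) with its handle at (455,432), the lever ball is at (322,294) and the tray is at (455,172). I'll write helpers and localise these roughly.

```bash
cat > h.py <<'E'
from plant import bot
import numpy as np, cv2
from scipy.spatial.transform import Rotation as R
def cam(n,st=None):
    c=bot.get_calibration(n)
    if n=="wrist":
        T=np.eye(4);T[:3,:3]=R.from_quat(st["eef_rot"]).as_matrix();T[:3,3]=st["tcp_pos"]
        W=T@c["T_tool_cam"]
    else: W=np.linalg.inv(c["view"])
    return c,W
def px2w(n,u,v,z,st=None,s=1.0):
    c,W=cam(n,st)
    d=W[:3,:3]@np.array([(u/s-c["cx"])/c["fx"],-(v/s-c["cy"])/c["fy"],-1])
    o=W[:3,3]; return o+d*(z-o[2])/d[2]
def w2px(n,p,st=None,s=1.0):
    c,W=cam(n,st); q=np.linalg.inv(W)@np.append(p,1)
    return s*np.array([c["cx"]+c["fx"]*q[0]/-q[2],c["cy"]-c["fy"]*q[1]/-q[2]])
def down(yaw):   # tool down, tool closing axis (y) at angle yaw in world
    y=np.array([np.cos(yaw),np.sin(yaw),0]);z=np.array([0,0,-1.]);x=np.cross(y,z)
    return R.from_matrix(np.c_[x,y,z]).as_quat()
def snap(n,name,crop=None,size=(800,500)):
    st=bot.read_state(); im=bot.camera(n)
    np.savez(f"pics/{name}.npz",im=im,**{k:st[k] for k in("eef_rot","tcp_pos")})
    if crop: x0,y0,x1,y1=crop; im=im[y0:y1,x0:x1]
    cv2.imwrite(f"pics/{name}.png",cv2.resize(im[:,:,::-1],size,interpolation=cv2.INTER_CUBIC)); return st
E
python3 - <<'E'
from h import *
np.set_printoptions(precision=1,suppress=True)
S=1.25
for nm,n,u,v,z in [("handle end","side",473,431,81),("handle base","side",433,434,81),("bin TL","side",340,403,85),("bin TR","side",427,399,85),("bin BR","side",434,462,85),
 ("ball","side",322,294,198),("ball","scene",508,223,198),("deckcorner right","scene",539,292,136),("deck left","scene",356,277,136),("deck front","scene",448,356,136),
 ("tray1","scene",165,340,25),("tray2","scene",275,333,25),("tray3","scene",278,464,25),("tray4","scene",150,482,25),
 ("tray s L","side",395,165,25),("tray s T","side",437,131,25),("tray sR","side",514,169,25),("tray sB","side",466,211,25),
 ("jar","side",297,353,90),("spray","scene",338,398,170),("tape","scene",366,403,19),("drv","side",480,293,10),("drvtip","side",502,376,5)]:
    print(nm,px2w(n,u,v,z,s=S))
for a,yaw in [((480,330,500),np.pi/2),((500,250,450),np.pi/2)]: print(bot.solve_ik(a,down(yaw)))
E
```

```text
handle end [446.9 338.9  81. ]
handle base [510.  349.5  81. ]
bin TL [665.  311.9  85. ]
bin TR [523.  292.1  85. ]
bin BR [506.3 395.3  85. ]
ball [708.4 176.9 198. ]
ball [713.9 179.4 198. ]
deckcorner right [838.9 119.9 136. ]
deck left [552.5 -96.8 136. ]
deck front [ 799.3 -112.9  136. ]
tray1 [ 318.4 -417.7   25. ]
tray2 [ 467.9 -254.6   25. ]
tray3 [ 684.1 -416.9   25. ]
tray4 [ 552.2 -579.8   25. ]
tray s L [ 646.7 -403.9   25. ]
tray s T [ 543.6 -569.7   25. ]
tray sR [ 335.1 -414.4   25. ]
tray sB [ 458.6 -240.5   25. ]
jar [755.4 227.1  90. ]
spray [ 732.  -307.8  170. ]
tape [ 712.5 -233.9   19. ]
drv [425.5  -2.   10. ]
drvtip [385.6 190.4   5. ]
[ 0.9  0.2  0.3  0.  -1.8 -2.5]
[ 0.8  0.1  0.2  0.  -1.6 -2.4]
```

```bash
python3 - <<'E'
from h import *
np.set_printoptions(precision=2,suppress=True)
p=bot.read_state()["tcp_pos"]
bot.line_to([p[0],p[1],330])
q=[bot.solve_ik((470,280,380),down(y)) for y in (-np.pi/2,np.pi/2)]; print(q)
bot.move_ptp((470,280,380),down(-np.pi/2 if q[0] is not None else np.pi/2))
snap("wrist","w1"); snap("scene","s1",(270,140,470,300),(800,640*800//800-40)); snap("side","d1",(160,150,360,310),(800,600))
print(bot.read_state()["tcp_pos"])
E
```

```text
[array([ 0.9 ,  0.08, -0.  ,  0.  , -1.48,  0.68]), array([ 0.9 ,  0.08, -0.  ,  0.  , -1.48, -2.47])]
[470.6  279.36 379.52]
```

View pics/w1.png

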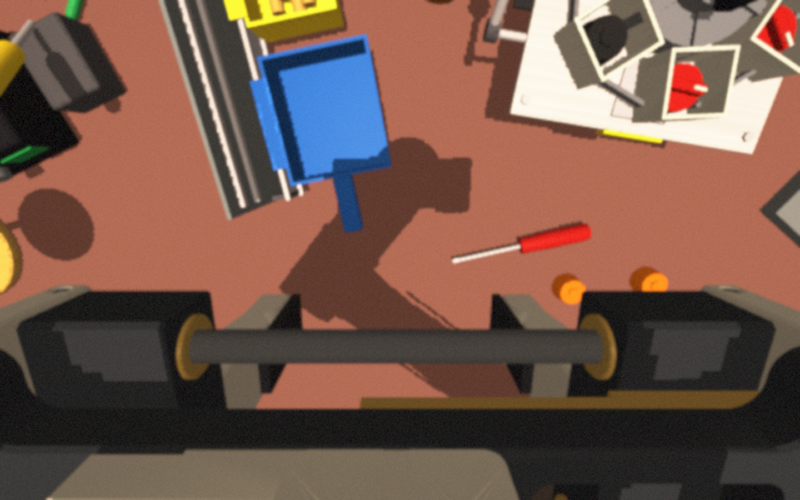

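View pics/s1.png

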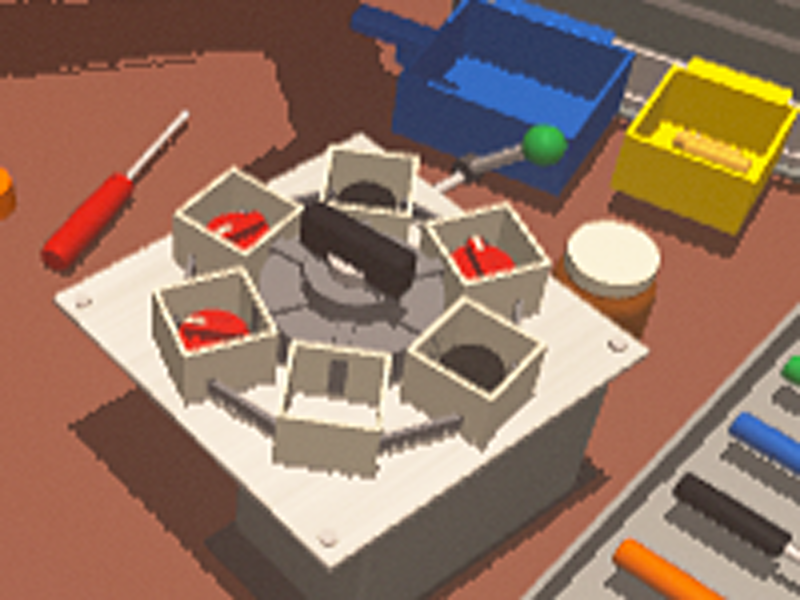

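Red knobs are in pockets (237,220), (488,245) and (213,320). Black feet are at (372,175) and (477,350), and the pocket at (335,395) looks empty. Next I fit the poses.

```bash
python3 - <<'E'
from h import *
from scipy.optimize import least_squares
np.set_printoptions(precision=2,suppress=True)
st=dict(np.load("pics/w1.npz"))
# dispenser fit
sc=lambda u,v:(270+u/4,140+v/3.75)
obs=[("scene",sc(57,297),(-130,-130,136)),("scene",sc(330,568),(130,-130,136)),("scene",sc(648,350),(130,130,136)),("scene",sc(362,133),(-130,130,136)),
("wrist",(512/1.25,115/1.25),(-130,130,136)),("wrist",(752/1.25,153/1.25),(-130,-130,136)),("wrist",(633/1.25,130/1.25),(-130,0,136))]
def tf(x,p):
    c,s=np.cos(x[2]),np.sin(x[2]); return np.array([x[0]+c*p[0]-s*p[1],x[1]+s*p[0]+c*p[1],p[2]])
f=lambda x:np.concatenate([w2px(n,tf(x,p),st)-o for n,o,p in obs])
r=least_squares(f,[688,5,0],x_scale=[10,10,.1],loss="soft_l1"); print("disp",r.x,f(r.x).reshape(-1,2))
d=r.x
print("ball",tf(d,(-59+85*np.sin(.698),165,133+85*np.cos(.698))),w2px("side",tf(d,(-4.4,165,198)),s=1.25))
print("hole",tf(d,(-88,0,136)))
# pocket phase: T grip ends scene top z 224
for u,v in [(305,205),(412,262)]: print("grip",px2w("scene",*sc(u,v),224))
# pocket centres at rim z183
for u,v in [(237,210),(374,178),(490,240),(477,340),(337,378),(213,308)]:
    p=px2w("scene",*sc(u,v),183)-np.r_[d[:2],0]; print("pocket",np.hypot(*p[:2]),np.degrees(np.arctan2(p[1],p[0])-d[2]))
for nm,u,v,z in [("c1",260,55,85),("c2",368,37,85),("c3",390,165,85),("c4",290,187,85),("hb",345,173,81),("he",353,231,81),("panel",161,0,190),("panelend",230,215,190),("panelend0",230,215,0),("lip1",253,82,85),("lip2",272,165,85)]:
    print(nm,px2w("wrist",u,v,z,st,1.25))
E
```

```text
disp [691.    13.33  -0.15] [[-1.78  0.15]
 [-0.21 -0.06]
 [-0.22 -0.29]
 [-1.29 -0.11]
 [-1.15 -2.46]
 [ 0.1  -1.22]
 [ 0.06  1.58]]
ball [711.46 177.11 198.12] [320.19 293.96]
hole [604.    26.55 136.  ]
grip [654.7   10.14 224.  ]
grip [729.69  14.88 224.  ]
pocket 87.80783044354507 -169.20135442518855
pocket 90.27273288491138 128.21063390638213
pocket 92.35909018372615 71.31728441707241
pocket 86.203402892523 14.246648284403273
pocket 82.94824789788366 -47.96388761505641
pocket 86.92309571477622 -110.07156447693448
c1 [646.08 428.56  85.  ]
c2 [663.81 308.75  85.  ]
c3 [527.63 285.33  85.  ]
c4 [501.81 406.56  85.  ]
hb [518.12 339.87  81.  ]
he [446.51 332.46  81.  ]
panel [662.93 471.02 190.  ]
panelend [485.25 436.03 190.  ]
panelend0 [453.48 521.58   0.  ]
lip1 [618.65 439.16  85.  ]
lip2 [527.74 426.    85.  ]
```

View pics/d1.png

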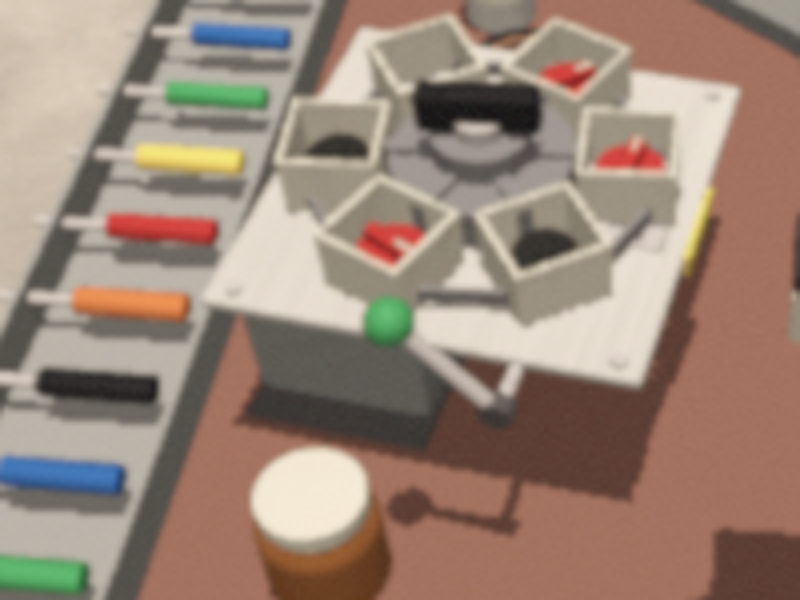

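Everything fits within about 3 mm: the sizes match, the dispenser is at (691,13,-0.15 rad), and the side view puts the ball where predicted. The bin centre is about (583,358) with a yaw of about 10.5°. I'll pitch the tool 20° away from the rail panel so the gripper body clears it, then grasp.

```bash
cat >> h.py <<'E'
D=np.array([691.,13.3,-0.15])
def dw(x,y,z):   # dispenser -> world
    c,s=np.cos(D[2]),np.sin(D[2]); return np.array([D[0]+c*x-s*y,D[1]+s*x+c*y,z])
P=np.radians(20)
def hori(yaw,p=P,sgn=-1):  # bin-handle grasp: body leans to bin -x; sgn=-1 camera over the bin
    c,s=np.cos(yaw),np.sin(yaw); y=sgn*np.array([-s,c,0]); z=np.array([c*np.sin(p),s*np.sin(p),-np.cos(p)])
    return R.from_matrix(np.c_[np.cross(y,z),y,z]).as_quat()
def htcp(b,yaw,zb,g=-120,depth=13,p=P):  # TCP for bin centre b (xy), underside zb
    c,s=np.cos(yaw),np.sin(yaw); z=np.array([c*np.sin(p),s*np.sin(p),-np.cos(p)])
    return np.array([b[0]+c*g,b[1]+s*g,zb+53])+depth*z
E
python3 - <<'E'
from h import *
np.set_printoptions(precision=2,suppress=True)
st=dict(np.load("pics/w1.npz"))
for u,v,z in [(590,232,12),(520,245,12),(453,261,5)]: print("drv",px2w("wrist",u,v,z,st,1.25))
yb=np.radians(10.5); b=(583,358)
q=hori(yb); t=htcp(b,yb,20); zt=R.from_quat(q).apply([0,0,1])
h=dw(-90,0,0)
print(t, bot.solve_ik(t,q), bot.solve_ik(htcp(h,D[2],4),hori(D[2])), bot.solve_ik(htcp(h,D[2],4)-120*R.from_quat(hori(D[2])).apply([0,0,1]),hori(D[2])))
bot.move_gripper(60)
bot.move_ptp(t-110*zt,q)
bot.line_to(t,100)
print(bot.read_state()["contact_force"])
bot.move_gripper(0,50); s=bot.read_state(); print(s["width"],s["finger_force"],s["contact_force"])
bot.line_to(t+[0,0,35],60)
s=bot.read_state(); print(s["width"],s["finger_force"],s["contact_force"],s["moment"],s["tcp_pos"],t)
snap("side","d2")
E
```

```text
drv [430.02  -4.43  12.  ]
drv [410.62  95.77  12.  ]
drv [384.11 192.09   5.  ]
[469.38 336.94  60.78] [ 0.9   0.21 -0.99  1.18 -0.24 -0.29] None [ 0.75 -0.17 -1.    0.51 -0.58  0.26]
[-0.5  -0.38  0.1 ]
23.448037315968886 49.99131917953491 [-0.24  1.81  0.72]
23.93866173993648 49.94263708591461 [-0.15 -0.02 -1.96] [-0.4   1.57 -0.02] [469.09 336.46  95.24] [469.38 336.94  60.78]
```

View pics/d2.png

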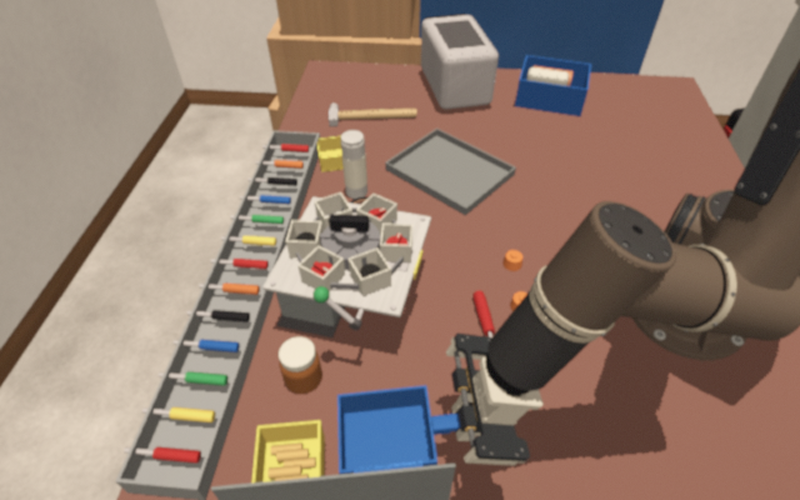

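The bin is lifted level and clear of the rail. The drop pose at this tilt is out of reach, so I'm scanning for reachable yaw and pitch options.

```bash
python3 - <<'E'
from h import *
np.set_printoptions(precision=2,suppress=True)
h=dw(-90,0,0)
for p in (20,15,10,5,0,-10):
  for sg in (-1,1):
    print(p,sg,[ (yw,g) for yw in (-30,-20,-8.6,0,15,30) for g in (-120,-108) if bot.solve_ik(htcp(h,np.radians(yw),4,g,p=np.radians(p)),hori(np.radians(yw),np.radians(p),sg)) is not None])
# set-down candidates at 20 deg for regrasp
for b in [(600,220),(590,260),(580,290)]:
  for yw in (-8.6,0,10.5): print(b,yw,bot.solve_ik(htcp(b,np.radians(yw),2),hori(np.radians(yw))) is not None, bot.solve_ik(htcp(b,np.radians(yw),2,p=0),hori(np.radians(yw),0)) is not None)
E
```

```text
20 -1 [(30, -120), (30, -108)]
20 1 [(30, -120), (30, -108)]
15 -1 [(-30, -120), (-30, -108), (15, -120), (15, -108), (30, -120), (30, -108)]
15 1 [(-30, -120), (-30, -108), (15, -120), (15, -108), (30, -120), (30, -108)]
10 -1 [(-30, -120), (-30, -108), (-20, -120), (-20, -108), (-8.6, -120), (-8.6, -108), (0, -120), (0, -108), (15, -120), (15, -108), (30, -120), (30, -108)]
10 1 [(-20, -120), (-20, -108), (-8.6, -120), (-8.6, -108), (0, -120), (0, -108), (15, -120), (15, -108), (30, -120), (30, -108)]
5 -1 [(-30, -120), (-30, -108), (-20, -120), (-20, -108), (-8.6, -120), (-8.6, -108), (0, -120), (0, -108), (15, -120), (15, -108), (30, -120), (30, -108)]
5 1 [(-30, -120), (-30, -108), (-20, -120), (-20, -108), (-8.6, -120), (-8.6, -108), (0, -120), (0, -108), (15, -120), (15, -108), (30, -120), (30, -108)]
0 -1 [(-30, -120), (-30, -108), (-20, -120), (-20, -108), (-8.6, -120), (-8.6, -108), (0, -120), (0, -108), (15, -120), (15, -108), (30, -120), (30, -108)]
0 1 [(-30, -120), (-30, -108), (-20, -120), (-20, -108), (-8.6, -120), (-8.6, -108), (0, -120), (0, -108), (15, -120), (15, -108), (30, -120), (30, -108)]
-10 -1 [(-30, -120), (-30, -108), (-20, -120), (-20, -108), (-8.6, -120), (-8.6, -108), (0, -120), (0, -108), (15, -120), (15, -108), (30, -120), (30, -108)]
-10 1 [(-30, -120), (-30, -108), (-20, -120), (-20, -108), (-8.6, -120), (-8.6, -108), (0, -120), (0, -108), (15, -120), (15, -108), (30, -120), (30, -108)]
(600, 220) -8.6 False True
(600, 220) 0 False True
(600, 220) 10.5 False True
(590, 260) -8.6 False True
(590, 260) 0 False True
(590, 260) 10.5 False True
(580, 290) -8.6 True True
(580, 290) 0 False True
(580, 290) 10.5 False True
```

```bash
python3 - <<'E'
from h import *
np.set_printoptions(precision=2,suppress=True)
yb=np.radians(10.5); yd=D[2]
t=bot.read_state()["tcp_pos"]
bot.line_to(t+70*np.array([np.sin(yb),-np.cos(yb),0]),80)
b=(580,290)
bot.line_to(htcp(b,yd,40),80,hori(yd))
bot.line_to(htcp(b,yd,3),50)
s=bot.read_state(); print(s["width"],s["contact_force"])
bot.line_to(htcp(b,yd,-1),20)
s=bot.read_state(); print(s["width"],s["contact_force"])
bot.move_gripper(60)
zt=R.from_quat(hori(yd)).apply([0,0,1])
bot.line_to(htcp(b,yd,0)-60*zt,120)
p=np.radians(10); q=hori(yd,p); z2=R.from_quat(q).apply([0,0,1])
bot.line_to(htcp(b,yd,0,p=p)-60*z2,120,q)
bot.line_to(htcp(b,yd,0,p=p),100)
bot.move_gripper(0,50); s=bot.read_state(); print(s["width"],s["contact_force"])
bot.line_to(htcp(b,yd,14,p=p),50)
h=dw(-90,0,0); side=dw(-90,230,0)
bot.line_to(htcp(side,yd,14,p=p),120)
s=bot.read_state(); print(s["width"],s["finger_force"],s["contact_force"],s["moment"],s["t"])
snap("side","d3")
E
```

```text
23.969842976132302 [-0.85 -0.14  0.97]
23.34579381447175 [-3.81 -1.37  9.83]
23.545947852790114 [-1.94 -0.62  1.84]
23.664235364067242 49.9969482421875 [ 0.37  0.28 -1.57] [ 0.04  0.93 -0.01] 14.375
```

View pics/d3.png

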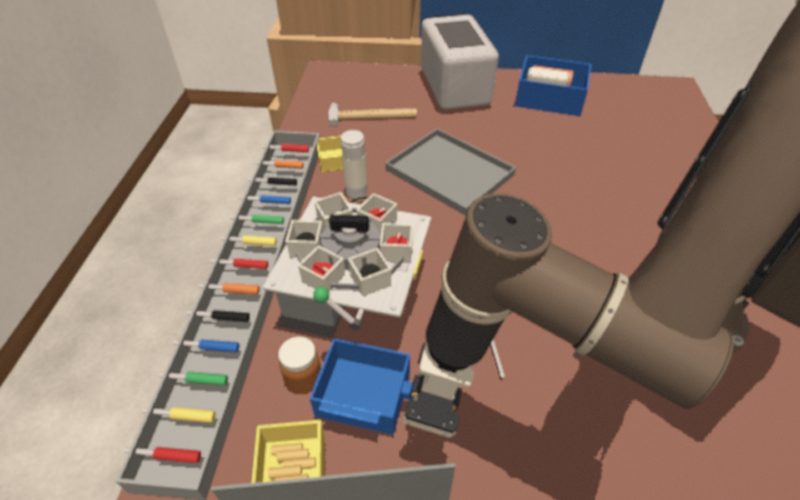

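The bin is held level beside the dispenser and about 10 mm clear of the jar. Next I slide it under the hole.

```bash
python3 - <<'E'
from h import *
np.set_printoptions(precision=2,suppress=True)
yd=D[2]; p=np.radians(10); q=hori(yd,p); z2=R.from_quat(q).apply([0,0,1])
h=dw(-90,0,0)
bot.line_to(htcp(h,yd,14,p=p),120)
s=bot.read_state(); print(s["width"],s["contact_force"])
bot.line_to(htcp(h,yd,3,p=p),50); bot.line_to(htcp(h,yd,-1,p=p),20)
s=bot.read_state(); print(s["width"],s["contact_force"])
bot.move_gripper(60)
bot.line_to(htcp(h,yd,0,p=p)-70*z2,120)
t=bot.read_state()["tcp_pos"]
bot.line_to([t[0]-10,t[1],330],150)
# look down on the wheel
for yaw in (-np.pi/2,):
    bot.move_ptp(dw(-110,0,360),down(yaw+D[2]))
snap("wrist","w4"); print(bot.read_state()["t"],bot.read_state()["tcp_pos"])
E
```

```text
23.63301187898341 [-1.03 -0.14 -1.99]
23.512642503626008 [-0.78 -2.81  6.37]
21.0083 [582.12  29.43 358.79]
```

View pics/w4.png

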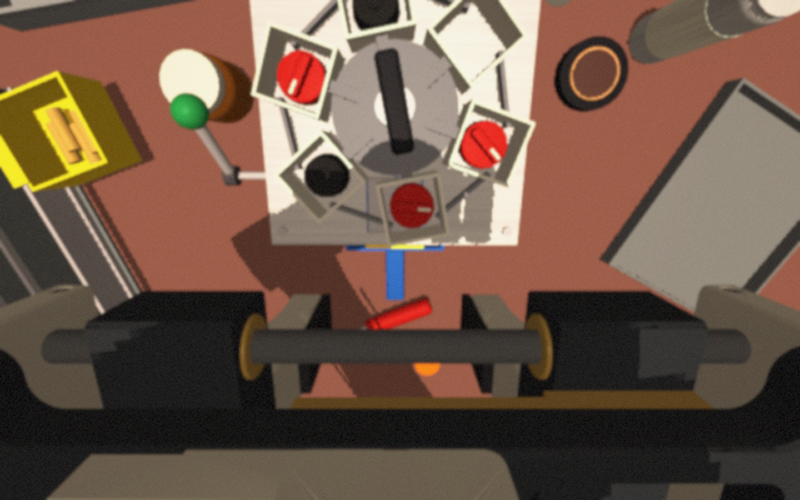

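The bin sits squarely under the hole with its handle at (396,272). There are three reds at (302,77), (485,145) and (412,205), and one pocket is empty. I'm refining the grip angle, axis and ball position, then doing the first turn.

```bash
python3 - <<'E'
from h import *
np.set_printoptions(precision=2,suppress=True)
st=dict(np.load("pics/w4.npz"))
a=px2w("wrist",385,50,224,st,1.25);b=px2w("wrist",402,152,224,st,1.25)
print(a,b,(a+b)/2,np.degrees(np.arctan2(*(a-b)[1::-1])),np.linalg.norm(a-b))
# pockets by rim centres z183
for u,v in [(413,209),(495,141),(298,72),(320,178)]:
    p=px2w("wrist",u,v,183,st,1.25)-dw(0,0,183); print(np.hypot(*p[:2]),np.degrees(np.arctan2(p[1],p[0])-D[2])%360)
print("ball",px2w("wrist",190,111,198,st,1.25),dw(-4.4,165,198))
c=[px2w("wrist",u,v,136,st,1.25) for u,v in[(271,243),(516,244)]]; print(c,dw(-130,130,136),dw(-130,-130,136))
g=dw(0,0,0); 
for r in np.arange(-130,140,15): # IK for bar-angle (disp deg) with tool yaw
    print(r,[None if (k:=bot.solve_ik([g[0],g[1],199],down(D[2]+np.radians(r)+o))) is None else round(k[5],2) for o in (np.pi/2,-np.pi/2)],end=" ")
E
```

```text
[724.38  14.71 224.  ] [653.48  12.93 224.  ] [688.93  13.82 224.  ] 1.4443206417072423 70.92322618472028
88.60594548549813 191.02622508045502
91.41286524956993 252.07608731649543
83.16935227932971 71.64616995244039
88.50771910241706 132.10271456065638
ball [710.39 176.57 198.  ] [711.31 177.1  198.  ]
[array([581.78, 161.92, 136.  ]), array([541.54, -94.7 , 136.  ])] [581.89 161.27 136.  ] [543.03 -95.81 136.  ]
-130 [np.float64(1.99), np.float64(-1.15)] -115 [np.float64(2.25), np.float64(-0.89)] -100 [np.float64(2.52), np.float64(-0.62)] -85 [np.float64(2.78), np.float64(-0.36)] -70 [None, np.float64(-0.1)] -55 [np.float64(-2.98), np.float64(0.16)] -40 [np.float64(-2.72), np.float64(0.42)] -25 [np.float64(-2.46), np.float64(0.68)] -10 [np.float64(-2.2), np.float64(0.95)] 5 [np.float64(-1.93), np.float64(1.21)] 20 [np.float64(-1.67), np.float64(1.47)] 35 [np.float64(-1.41), np.float64(1.73)] 50 [np.float64(-1.15), np.float64(1.99)] 65 [np.float64(-0.89), np.float64(2.25)] 80 [np.float64(-0.62), np.float64(2.52)] 95 [np.float64(-0.36), np.float64(2.78)] 110 [np.float64(-0.1), None] 125 [np.float64(0.16), np.float64(-2.98)]
```

```bash
cat >> h.py <<'E'
def turn(b0,b1,o=-np.pi/2):   # bar angle in dispenser frame, deg
    n=max(1,int(np.ceil(abs(b1-b0)/30))); g=dw(0,0,199); Y=lambda b:down(D[2]+np.radians(b)+o)
    bot.move_gripper(50); bot.move_ptp(g+[0,0,80],Y(b0)); bot.line_to(g,100)
    bot.move_gripper(0,20); print("T width",bot.read_state()["width"])
    for b in np.linspace(b0,b1,n+1)[1:]: bot.move_ptp(g,Y(b))
    bot.pause(.3); s=bot.read_state(); print("turn",s["width"],s["contact_force"].round(1),s["moment"].round(2))
    bot.move_gripper(50); bot.line_to(g+[0,0,80],150)
def ball(l,dz=-8):
    l=np.radians(l); return dw(-59+85*np.sin(l),165,133+85*np.cos(l)+dz)
def lever(o=-np.pi/2):
    q=down(D[2]+o); bot.move_gripper(50)
    bot.move_ptp(ball(40)+[0,0,70],q); bot.line_to(ball(40),100)
    bot.move_gripper(0,10); s=bot.read_state(); print("ball w",s["width"],s["contact_force"].round(1))
    for l in np.linspace(40,-41,9)[1:]: bot.line_to(ball(l),80)
    s=bot.read_state(); print("open",s["width"],s["contact_force"].round(1)); bot.pause(1)
    im=bot.camera("scene"); cv2.imwrite(f"pics/open{s['t']:.0f}.png",im[:,:,::-1])
    for l in np.linspace(-41,42,9)[1:]: bot.line_to(ball(l),80)
    bot.pause(.2); s=bot.read_state(); print("shut",s["width"],s["contact_force"].round(1),s["tcp_pos"].round(1),ball(40).round(1))
    bot.move_gripper(50); bot.line_to(ball(40)+[0,0,70],150)
E
python3 - <<'E'
from h import *
turn(11.4,-60)
bot.move_ptp(dw(-110,0,360),down(D[2]-np.pi/2))
snap("wrist","w5"); print(bot.read_state()["t"])
E
```

```text
T width 29.853296353315507
turn 30.118983210446007 [-6.2 -5.6  5.5] [-2.02  2.03 -0.09]
27.5167
```

View pics/w5.png

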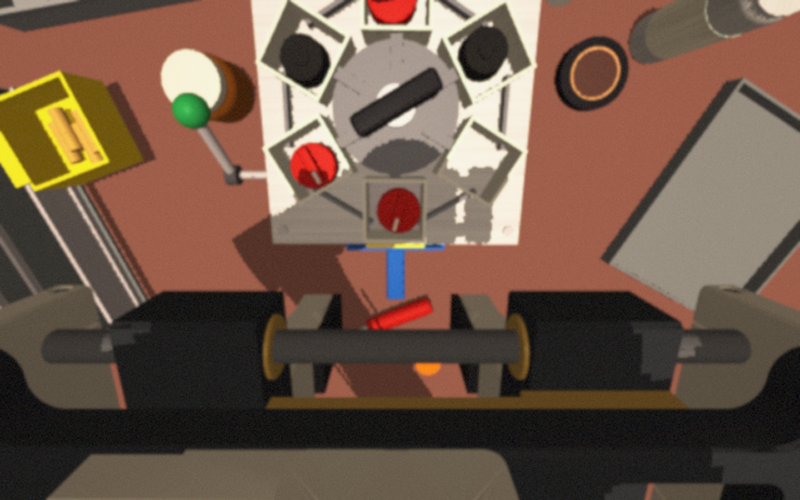

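The pocket with a red knob is squarely over the hole at (397,210), and the bar is at -60° as intended. I work the lever now.

```bash
python3 - <<'E'
from h import *
lever()
bot.move_ptp(dw(-110,0,360),down(D[2]-np.pi/2))
snap("wrist","w6"); print(bot.read_state()["t"])
E
ls pics
```

```text
ball w 27.12277296373659 [0.5 0.1 1. ]
open 27.42149258281844 [-1.1  6.6  1. ]
shut 26.789659313931686 [ 0.8  3.1 -1.3] [713.5 176.7 188. ] [711.3 177.1 190.1]
38.9083
d1.npz
d1.png
d2.npz
d2.png
d3.npz
d3.png
open33.png
s1.npz
s1.png
scene0.png
side0.png
w1.npz
w1.png
w4.npz
w4.png
w5.npz
w5.png
w6.npz
w6.png
```

View pics/w6.png

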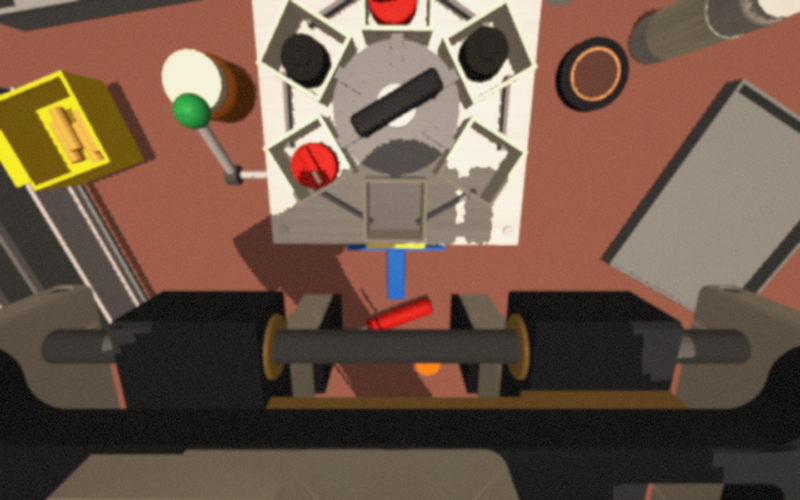

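The first knob has dropped, the pocket is empty, and the ball is back at its shut position (190,111). On to the second, checking by red-pixel count.

```bash
cat >> h.py <<'E'
def look(name):
    bot.move_ptp(dw(-110,0,360),down(D[2]-np.pi/2)); bot.pause(.3); st=snap("wrist",name)
    im=np.load(f"pics/{name}.npz")["im"].astype(int); red=(im[...,0]>90)&(im[...,1]<60)&(im[...,2]<60)
    out=[]
    for k in range(6):
        a=np.pi-k*np.pi/3; u,v=w2px("wrist",dw(88*np.cos(a),88*np.sin(a),155),st)
        u,v=int(u),int(max(v,0)); m=red[max(v-16,0):v+17,u-16:u+17]; out.append(int(m.sum()))
    g=(im[...,1]>100)&(im[...,0]<80)&(im[...,2]<110); ys,xs=np.nonzero(g[60:120,120:190])
    pb=px2w("wrist",xs.mean()+120,ys.mean()+60,198,st)
    print(name,"red per pocket from hole clockwise",out,"ball",pb.round(1),"ref",dw(-4.4,165,198).round(1),"t",st["t"])
E
sed -i 's/g=dw(0,0,199)/g=dw(0,0,205)/' h.py
python3 - <<'E'
from h import *
turn(-60,0); look("w7"); 
E
```

```text
T width 18.045443681564638
turn 17.938274591473547 [-4.   2.1  2.6] [0.29 1.77 0.13]
w7 red per pocket from hole clockwise [790, 0, 926, 0, 0, 0] ball [711. 179. 198.] ref [711.3 177.1 198. ] t 45.3833
```

```bash
python3 - <<'E'
from h import *
lever(); look("w8"); turn(0,120,np.pi/2); look("w9")
E
```

```text
ball w 26.88605557593624 [-0.5 -0.3  1.9]
open 27.018819827446745 [-0.1  6.2  1.3]
shut 26.885110571009022 [ 2.2  4.5 -1.3] [713.6 176.7 188.1] [711.3 177.1 190.1]
w8 red per pocket from hole clockwise [0, 0, 925, 0, 0, 0] ball [711. 179. 198.] ref [711.3 177.1 198. ] t 57.075
T width 18.006314583037422
turn 17.546350065630982 [-15.8  11.5   9.3] [4.32 5.52 0.07]
w9 red per pocket from hole clockwise [797, 0, 0, 0, 0, 0] ball [711.1 179.1 198. ] ref [711.3 177.1 198. ] t 66.725
```

```bash
python3 - <<'E'
from h import *
lever(); look("w10")
snap("side","d11"); 
E
```

```text
ball w 26.91629304821493 [-0.5 -0.1  1.6]
open 26.796423174689252 [-0.4  6.6  0.8]
shut 27.062420968761277 [ 2.4  2.8 -0.8] [713.6 176.7 188.1] [711.3 177.1 190.1]
w10 red per pocket from hole clockwise [0, 0, 0, 0, 0, 0] ball [711. 179. 198.] ref [711.3 177.1 198. ] t 78.4167
```

View pics/w10.png

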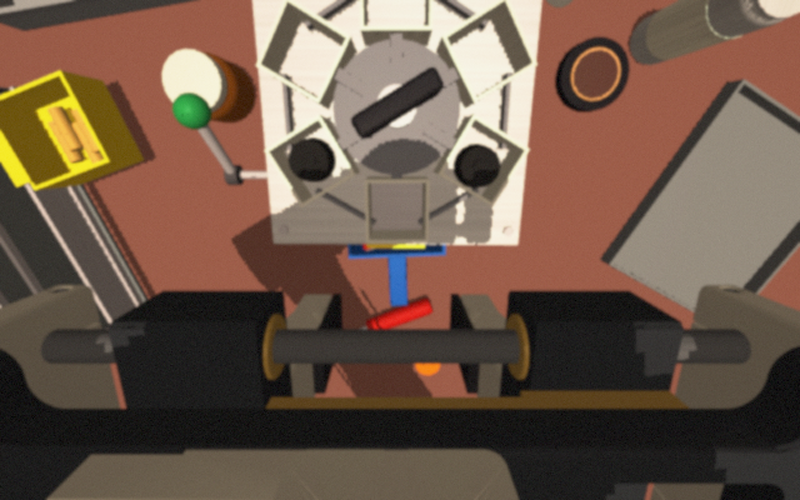

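All three reds are out, the two feet remain and the flap is shut. The bin slid forward a few mm (handle end now at (399,306)), so I re-measure it and the tray before grasping.

```bash
python3 - <<'E'
from h import *
np.set_printoptions(precision=1,suppress=True)
for n in("w4","w10"):
    st=dict(np.load(f"pics/{n}.npz")); he=(396,299) if n=="w4" else (399,306); hb=(394,252) if n=="w4" else (397,258)
    print(n,"end",px2w("wrist",*he,61,st,1.25),"base",px2w("wrist",*hb,61,st,1.25),"expected end",dw(-232,0,61))
    print("tray",[px2w("wrist",u,v,25,st,1.25) for u,v in[(740,82),(603,260)]])
im=np.load("pics/w10.npz")["im"]; crop=im[185:260,270:380]; cv2.imwrite("pics/c10.png",cv2.resize(crop[:,:,::-1],(550,375),interpolation=cv2.INTER_CUBIC))
d=np.abs(np.load("pics/d11.npz")["im"].astype(int)-np.load("pics/d2.npz")["im"])[90:180,300:420].sum(2); print("tray diff in side view",(d>60).sum())
p=np.radians(10); yt=np.radians(-36); b=np.array([501,-412])
print([bot.solve_ik(htcp(x,y,z,-115,p=p),hori(y,p)) is not None for x,y,z in [(dw(-98,0,0),D[2],0),(dw(-98,0,0),D[2],32),(dw(-98,-110,0),D[2],32),(dw(-98,-215,0),D[2],32),(dw(-98,-215,0),D[2],70),(b,yt,70),(b,yt,3)]])
E
```

```text
w4 end [467.7  45.   61. ] base [532.   37.9  61. ] expected end [461.6  48.   61. ]
tray [array([ 671.6, -411.8,   25. ]), array([ 467., -246.,   25.])]
w10 end [456.9  43.6  61. ] base [523.4  36.5  61. ] expected end [461.6  48.   61. ]
tray [array([ 672.9, -411.1,   25. ]), array([ 467.6, -245.3,   25. ])]
tray diff in side view 1795
[True, True, True, True, True, True, True]
```

View pics/d11.png

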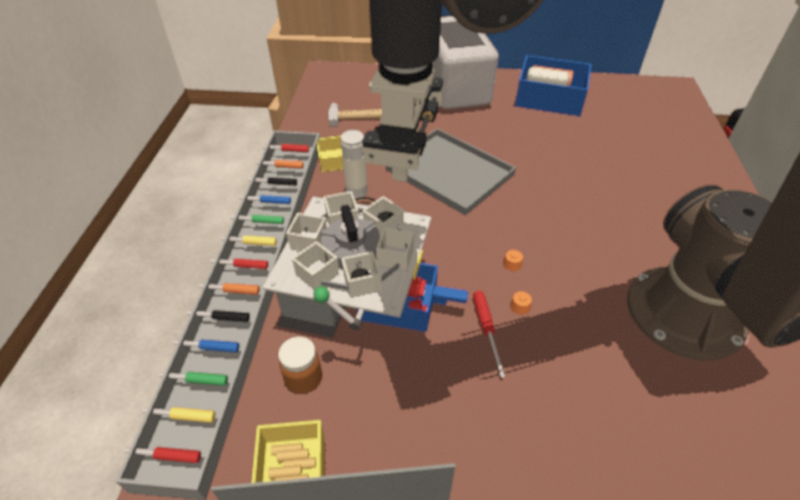

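The red knobs are visible in the bin and the tray hasn't moved. I grasp the bin, slide it out of the -y side and lift.

```bash
python3 - <<'E'
from h import *
np.set_printoptions(precision=2,suppress=True)
yd=D[2]; p=np.radians(10); q=hori(yd,p); z2=R.from_quat(q).apply([0,0,1]); g=-115
b=dw(-99,-2,0); T=lambda y,z:htcp(dw(-99,y,0),yd,z,g,p=p)
bot.move_gripper(60)
t0=T(-2,0)-70*z2
bot.move_ptp([t0[0]-30,t0[1],330],q); bot.line_to(t0,150)
bot.line_to(T(-2,0),100); print(bot.read_state()["contact_force"])
bot.move_gripper(0,60); print(bot.read_state()["width"])
bot.line_to(T(-2,30),50)
s=bot.read_state(); print(s["width"],s["contact_force"],s["moment"])
bot.line_to(T(-110,30),80)
s=bot.read_state(); print(s["width"],s["contact_force"],s["moment"])
bot.line_to(T(-220,30),80); bot.line_to(T(-220,75),60)
s=bot.read_state(); print(s["width"],s["contact_force"],s["moment"],s["t"])
snap("side","d12")
E
```

```text
[-0.49 -0.14  0.93]
23.371658067869046
23.34981204710373 [-0.19  0.68 -2.5 ] [0.09 1.17 0.01]
23.57358309432514 [ 0.18  0.55 -3.06] [ 0.07  1.09 -0.02]
23.379890009888744 [ 0.16 -0.49 -3.79] [0.02 1.12 0.01] 87.475
```

View pics/d12.png

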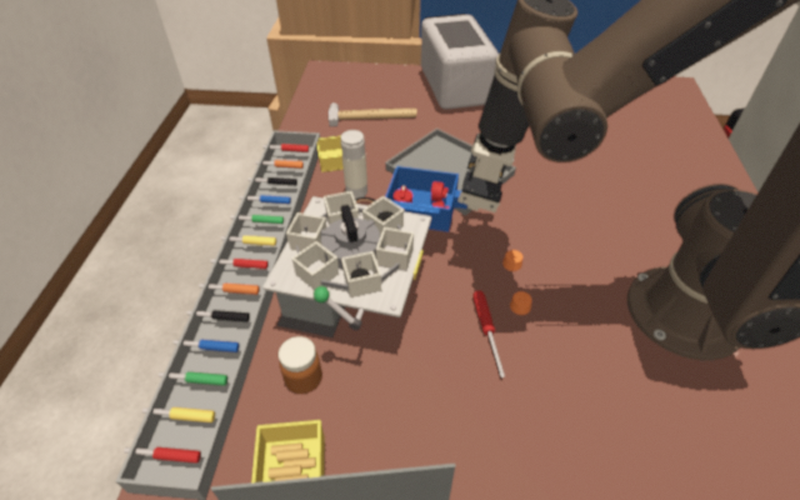

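```bash
python3 - <<'E'
from h import *
np.set_printoptions(precision=2,suppress=True)
p=np.radians(10); yt=np.radians(-37.5); b=np.array([502,-411]); g=-115
s1=np.load("pics/s1.npz")["im"]
bot.line_to(htcp(b,yt,65,g,p=p),100,hori(yt,p)); bot.pause(.3)
s=bot.read_state(); print(s["width"],s["contact_force"],s["moment"])
snap("scene","s13"); im=np.load("pics/s13.npz")["im"]
for nm,(u,v) in dict(c1=(132,272),c2=(220,267),c3=(222,371),c4=(120,385)).items():
    t=s1[v-9:v+10,u-9:u+10]; u0,v0=max(u-45,0),max(v-45,0)
    r=cv2.matchTemplate(im[v0:v+46,u0:u+46],t,cv2.TM_CCOEFF_NORMED); _,m,_,l=cv2.minMaxLoc(r); print(nm,m,l[0]+9+u0-u,l[1]+9+v0-v)
E
```

```text
23.39942626761395 [ 0.18 -0.05 -3.55] [0.62 0.98 0.04]
c1 0.8308027982711792 7 -6
c2 0.6095777153968811 0 15
c3 0.9980649948120117 0 0
c4 0.9980866312980652 0 0
```

The tray's visible corners haven't moved, so I lower the bin and release.

```bash
python3 - <<'E'
from h import *
np.set_printoptions(precision=2,suppress=True)
p=np.radians(10); yt=np.radians(-37.5); b=np.array([502,-411]); g=-115; q=hori(yt,p)
T=lambda z:htcp(b,yt,z,g,p=p)
bot.line_to(T(9),80)
for z in np.arange(7,-2,-1):
    bot.line_to(T(z),15); f=bot.read_state()["contact_force"]
    if f[2]>3: break
print(z,f,bot.read_state()["width"])
bot.move_gripper(60); bot.pause(.3)
bot.line_to(T(4)-90*R.from_quat(q).apply([0,0,1]),100)
t=bot.read_state()["tcp_pos"]; bot.line_to([t[0],t[1],300],150)
bot.move_ptp((480,0,350),down(-np.pi/2)); bot.pause(.5)
a=snap("scene","s14"); bot_im=np.load("pics/s14.npz")["im"]
A=cv2.resize(bot_im[230:400,90:300,::-1],(640,518)); snap("side","d14"); B=np.load("pics/d14.npz")["im"][100:190,290:430,::-1]
cv2.imwrite("pics/fin.png",cv2.vconcat([cv2.resize(bot_im[140:400,80:480,::-1],(500,325)),cv2.resize(np.load("pics/d14.npz")["im"][80:280,200:430,::-1],(500,275))])); print(a["t"])
E
```

```text
3 [-4.1   3.94 11.61] 23.666229053339226
97.1333
```

View pics/fin.png

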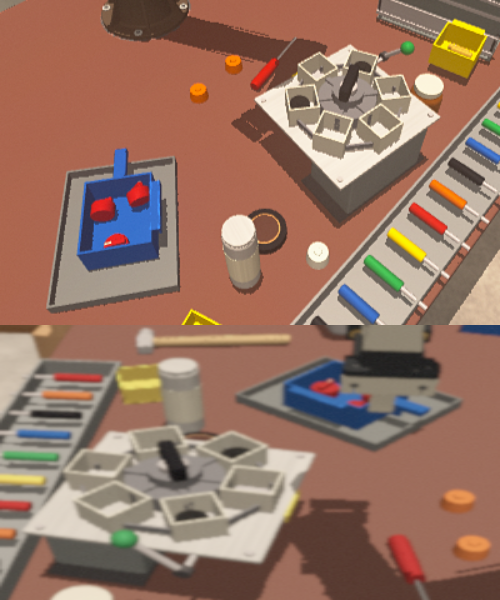

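The bin stands flat in the tray with all three red knobs in it. The flap is shut and the other items haven't moved, so I hand in.

```bash
python3 -c "
from plant import bot
print(bot.close_job())"
```

```text
the job is handed in; nothing more can be done
None
```

I handed the job in at about 97 s: all three red knobs are in the blue bin, which stands flat in the grey job tray. The flap is shut, both black feet are still in the wheel, and the last pictures show the other bench items unmoved.

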